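# Hang the vial carrier on the swinging hook of the hanging scale

## Robot

A 6-joint arm with a two-finger parallel gripper is mounted at the origin on the work surface. World frame = base frame: x ahead of the robot, y to its left, z up, the work surface at z = 0. Lengths are in m, angles in rad, forces in N, time in s.
With the tool pointing down it reaches from about 0.3 to 0.875 m from the base axis. Payload 6.4 kg.
Tool frame: the origin (TCP) lies at the very end of the fingers, on their centre line; the grasp point (between the pads) lies 19 mm behind it (ctrl.hold_point_z is the distance from the TCP to the grasp point, in m); y points along the fingers, x is the direction in which the jaws open and shut, and the axes are right-handed (so a half turn about y gives the same grasp; the last joint's range is limited). The gripper opens to 85 mm and grips with 20 to 120 N. Pads are 22 mm wide; open, the fingers measure 114 mm over their backs; the gripper's body (76 mm by 85 mm) begins 54 mm behind the grasp point. The pads swing forward as they close: fully open they stand 13 mm farther back than shut.
Start: joints at [0.975, 0.181, 1.607, -0, 1.354, -0.206], TCP at [0.218, 0.532, 0.231] pointing down, gripper open.
Joint ranges: [-2.99, 2.99], [-0.89, 2.07], [0.3, 2.58], [-1.14, 4.28], [0, 2.63], [-3.12, 3.12]. Speed limits (rad/s): [2.57, 2.57, 3.01, 3.14, 3.14, 3.14].

## Interface

Orientations are given as a unit quaternion [w, x, y, z].
In Python, from bench import ctrl, imaging gives the robot as it stands.
- The arm moves only by the shell command python3 -m jog 'ROWS'. ROWS is JSON, a list of rows, each a list of 3 entries, a list of its own where there are three numbers: the shift along the tool's x, y, z in cm, then the turn, a rotation vector about the tool's x, y, z in rad, then the finger opening in cm, from 0 to 8.54. A call has 1 to 12 rows; each row shifts and turns the pose as measured when the row begins, along the tool's axes as they then stand; what a row does not reach is not made up. A row lasts 1/12 s, in which the tool goes at most 41.7 mm and 7.16 degrees, less where a joint would pass 70% of its speed; a pose out of reach is approached as far as the arm can. A call is refused whole if a number of a shift passes 4.17 or a number of a turn 0.125, either way. A call with a gripper value outside its range is refused whole. The fingers move at their own pace and stop on an object; the grip force is fixed at half the most. Time passes only in rows, so rows that do not move let the fingers close. It gives the time, the measured TCP pose, the force and the opening at its end, in the units of the state.
- ctrl.get_obs(): the state, without advancing time (a new reading comes with each control period).
- imaging.camera(name): name is "scene" or "top" or "wrist"; returns a dict with "frame" (400x640x3 uint8, red, green, blue), "depth" (400x640 float32, m along the optical axis (not along the pixel's ray), 0 where there is no reading), "K" (3x3 intrinsics, pixels), "R" (3x3) and "t" (3): a world point X has camera coordinates R X + t. Camera axes: x right, y down, z forward; pixel columns grow to the right and rows downward; lengths in m; the calibration is good to about 2 mm. A picture is of the moment at which its call begins.
- ctrl.hand_in(): hands the job in, once; it reports no verdict.
The state is a dict: "time_s": time; "q": joint angles; "dq": joint speeds; "joint_efforts": joint torques, N m; "eef_pos": TCP position; "eef_rot": TCP orientation; "wrist_force": force on the tool from outside, world axes, zero at the start; "torque": the same for the moment, N m; "opening": opening from 0.0 (shut) to 1.0 (fully open).
Only numpy, scipy, OpenCV 4.12 (cv2) and the standard library are available. Lean on these libraries where they do the work, as an engineer would, in place of code of your own. Each camera call takes 0.05 s, during which the arm holds its last target. There are 200 camera calls.

## Task

The hook under the hanging scale is swinging freely: steady it with a light touch, then hang the green vial carrier on it by the middle of its steel bar, between the two orange collars. Keep the carrier upright, never push or jolt the hook hard, let the hook take the carrier's weight gently while you still hold it, and only then let go, so that it is left hanging level and nearly still. Do not disturb the tube rack, the bottle and the tip box.

Things in the scene. Friction and masses are not known exactly. Their poses are not given: they have to be found in the camera images.
- stand: Fixed stand of the hanging scale. Origin on the bench straight below the hook's pin, z up, x from the pin along the overhead arm to the steel post (22 mm thick, at x = 185 mm, on a base plate 170 by 160 mm, 18 mm high). The cream arm is 32 mm wide, at heights 299 to 331 mm; its free end is at x = -16 mm: the space on the -x side of the hook is clear.
- pin (a point): The hook's pin, horizontal along the stand's x, 280 mm above the bench; frame as the stand's. It hangs from a load cell that gives down about 0.25 mm per newton (6 mm at most).
- hook: Upper part of a J-hook: steel wire 7 mm thick, 65 g in all. It swings on the pin almost undamped (period about 0.6 s, up to 0.5 rad each side; it will not stop by itself in time). Origin on the pin; it turns only about its x, which is the stand's x, and moves the bowl to +y for positive angles. At rest its frame is within 0.1 rad of the stand's. More than 8 N on the hook is too hard.
- shank_mid (a point): On the centre line of the hook's straight shank: hook frame y = +12 mm, z = -60 mm; frame as the hook's. The shank is straight (y = +12 mm) from z = -40 mm down to the bowl; above, it slants to y = 0 at z = -26 mm. Its lower part, the yellow J, telescopes and was clamped by someone between 0 and 12 mm lower than fully up: this drop is not measured, feel for the bowl.
- carrier: Green carrier with five capped vials, one loose rigid piece, 0.24 to 0.36 kg, balanced about its middle, same either way round. Origin: centre of underside; x along its length, z up. Base 150 x 44 x 20 mm, vials to 42 mm; end plates at x = +-62 mm carry the bar. Outside each is a flat grip tab, 34 (x) x 10 (y) x 34 mm (z), centred at x = +-82 mm, z = 120 mm: pinch one from above.
- bar_mid (a point): Middle of the carrier's round steel bar (10 mm thick, along the carrier's x), on its centre line, 120 mm above the underside: the place for the hook, between two orange collars (18 mm across, inner faces 24 mm apart). Frame as the carrier's.
- tube_rack: Bystander: open green rack 60 mm by 120 mm with eight black-capped tubes, 91 mm high. Origin at the centre of its underside.
- bottle: Bystander: amber bottle, 62 mm across, 130 mm high. Origin at the centre of its underside.
- tip_box: Bystander: blue box 85 mm by 120 mm by 57 mm. Origin at the centre of its underside.
- seat_if_up (a point): Where the bar's centre would lie in the bowl were the yellow J fully up (hook frame y = 0, z = -104.5 mm); really 0 to 12 mm lower. J fully up: shank (y = +12 mm) to z = -104; flat bowl bottom, wire centre, y = -5 to +5, z = -113; up to y = -12, z = -104; red ball point (9 mm) at y = -17, z = -90. The mouth opens upwards, on the shank's -y side. Frame as the hook's.
Mind the look-alikes: they are no part of the job. Leave any blue, pink or white look-alike of the carrier alone.

How it is judged:
By the outcome, as a careful person would: the job done as asked, in the order asked, and still so for the second after the job is handed in, with the robot touching nothing.
It also fails if it takes over 59 s, if anything falls off the work surface, if the arm or the gripper's body presses on something with over 40 N, if the wrist force passes 120 N, or if a joint passes its speed limit or range.

## Working session

There is one attempt and no reset: what is moved stays moved. The work goes in short steps, Python scripts to look and compute and a shell command to move; the robot and the scene stay as the last step left them, time stands still between calls to the robot, and variables do not carry over. Pictures are saved under pics/ and viewed, about 8 in all and at most 12, crops included, and the job is handed in when it is done.

```bash
ls; mkdir -p pics; cat > h.py <<'E'
import numpy as np,cv2
from bench import ctrl,imaging
def snap(n,f):
    c=imaging.camera(n); np.savez('pics/'+f+'.npz',**c); cv2.imwrite('pics/'+f+'.png',c['frame'][:,:,::-1]); return c
def P(c,u,v,d=None):
    d=c['depth'][v,u] if d is None else d
    return c['R'].T@(np.linalg.inv(c['K'])@[u,v,1]*d-c['t'])
E
python3 - <<'E'
from h import *
a=snap('scene','s1');b=snap('top','t1')
im=np.vstack([cv2.imread('pics/s1.png'),cv2.imread('pics/t1.png')])
cv2.imwrite('pics/a.png',cv2.resize(im,(480*1,600)))
for c in(a,b):print(np.round(c['R'],3),c['t'],-c['R'].T@c['t'],c['K'][0])
print(ctrl.get_obs())
E
```

```text
pics
[[ 0.594  0.804  0.002]
 [ 0.566 -0.416 -0.711]
 [-0.571  0.424 -0.703]] [-0.25448034 -0.21852161  2.20169316] [ 1.53239013 -0.81952388  1.39288399] [499.25947912   0.         316.22314765]
[[ 0.027 -1.     0.008]
 [-0.983 -0.028 -0.179]
 [ 0.179 -0.003 -0.984]] [-0.11275234  0.56074672  1.62371983] [ 0.26320262 -0.09174067  1.69880077] [454.95851016   0.         327.11040521]
{'time_s': 0.1, 'q': array([ 9.74685119e-01,  1.81475877e-01,  1.60787252e+00, -5.42480823e-06,
        1.35381318e+00, -2.06289605e-01]), 'dq': array([ 0.00092132, -0.00102628, -0.00281943, -0.00019655, -0.00013515,
       -0.00107894]), 'joint_efforts': array([ 8.28324937e-04, -4.45876336e+01, -3.52242100e+01, -1.63128302e-04,
        4.06575302e-03, -4.77865854e-07]), 'eef_pos': array([0.21821594, 0.5314611 , 0.23048627]), 'eef_rot': array([-0.58716193,  0.58758122,  0.39317963, -0.39420674]), 'wrist_force': array([-0.54556147,  0.13145491,  0.59728106]), 'torque': array([-0.0595939 ,  0.01398421,  0.00964666]), 'opening': 0.996354475566827}
```

View pics/s1.png

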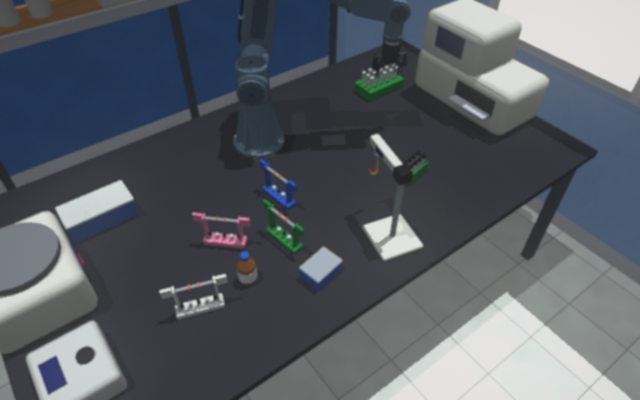

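View pics/t1.png

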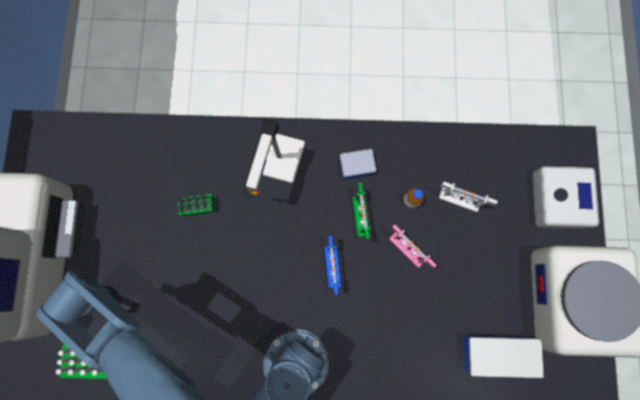

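The green candidates are the carrier (top 361,212 / scene 284,226), the tube rack (top 197,205) and a white-capped rack far left (top 80,362). Blue, pink and white look-alikes are at top 333,264, 412,246 and 467,196. Only the first is green with a bar and end tabs. I'll confirm it in enlarged crops, together with the hook.

```bash
python3 - <<'E'
from h import *
s=cv2.imread('pics/s1.png');t=cv2.imread('pics/t1.png')
r=lambda im,x,y:cv2.resize(im[y:y+75,x:x+100],(400,300),interpolation=cv2.INTER_CUBIC)
cv2.imwrite('pics/b.png',np.vstack([np.hstack([r(t,315,175),r(t,225,125)]),np.hstack([r(s,235,190),r(s,345,120)])]))
c=dict(np.load('pics/t1.npz'))
hsv=cv2.cvtColor(t,cv2.COLOR_BGR2HSV)
def pts(c,m):
    v,u=np.nonzero(m&(c['depth']>0)); d=c['depth'][v,u]
    return (np.linalg.inv(c['K'])@np.vstack([u*d,v*d,d])-c['t'][:,None]).T@c['R'],u,v
g=(hsv[...,0]>45)&(hsv[...,0]<75)&(hsv[...,1]>120)&(hsv[...,2]>50)
m=np.zeros_like(g);m[175:250,335:390]=1
p,u,v=pts(c,g&m)
print(len(p),p.min(0),p.max(0))
hi=p[:,2]>.1; print('tabs',np.round(np.c_[p[hi],u[hi],v[hi]],3))
q=p[:,:2]-p[:,:2].mean(0);print(p.mean(0),np.linalg.svd(q)[2])
# arm
m[:]=0;m[125:200,240:310]=1
p,u,v=pts(c,m);k=(p[:,2]>.31)&(p[:,2]<.345);p=p[k]
(ctr,sz,an)=cv2.minAreaRect(p[:,:2].astype(np.float32)*1000);print('arm',ctr,sz,an,p[:,2].mean());print(cv2.boxPoints((ctr,sz,an)))
E
```

```text
432 [ 0.43933049 -0.26125317 -0.01056714] [ 0.66502212 -0.1912446   0.1468714 ]
tabs [[ 6.34e-01 -2.08e-01  1.33e-01  3.59e+02  1.83e+02]
 [ 6.32e-01 -2.10e-01  1.43e-01  3.60e+02  1.83e+02]
 [ 6.34e-01 -2.15e-01  1.33e-01  3.61e+02  1.83e+02]
 [ 6.29e-01 -2.07e-01  1.40e-01  3.59e+02  1.84e+02]
 [ 6.29e-01 -2.11e-01  1.38e-01  3.60e+02  1.84e+02]
 [ 6.30e-01 -2.15e-01  1.35e-01  3.61e+02  1.84e+02]
 [ 6.32e-01 -2.06e-01  1.12e-01  3.58e+02  1.85e+02]
 [ 6.25e-01 -2.07e-01  1.43e-01  3.59e+02  1.85e+02]
 [ 6.25e-01 -2.11e-01  1.41e-01  3.60e+02  1.85e+02]
 [ 6.26e-01 -2.14e-01  1.39e-01  3.61e+02  1.85e+02]
 [ 6.23e-01 -2.07e-01  1.36e-01  3.59e+02  1.86e+02]
 [ 6.21e-01 -2.11e-01  1.42e-01  3.60e+02  1.86e+02]
 [ 6.22e-01 -2.14e-01  1.37e-01  3.61e+02  1.86e+02]
 [ 6.20e-01 -2.08e-01  1.30e-01  3.59e+02  1.87e+02]
 [ 6.18e-01 -2.11e-01  1.43e-01  3.60e+02  1.87e+02]
 [ 6.20e-01 -2.15e-01  1.34e-01  3.61e+02  1.87e+02]
 [ 6.17e-01 -2.08e-01  1.29e-01  3.59e+02  1.88e+02]
 [ 6.14e-01 -2.11e-01  1.41e-01  3.60e+02  1.88e+02]
 [ 6.16e-01 -2.15e-01  1.35e-01  3.61e+02  1.88e+02]
 [ 6.15e
[... 4376 characters left out ...]
+02  2.37e+02]
 [ 4.43e-01 -2.38e-01  1.33e-01  3.67e+02  2.37e+02]
 [ 4.42e-01 -2.40e-01  1.47e-01  3.68e+02  2.37e+02]
 [ 4.43e-01 -2.45e-01  1.35e-01  3.69e+02  2.37e+02]
 [ 4.41e-01 -2.35e-01  1.24e-01  3.66e+02  2.38e+02]
 [ 4.40e-01 -2.38e-01  1.35e-01  3.67e+02  2.38e+02]
 [ 4.40e-01 -2.42e-01  1.32e-01  3.68e+02  2.38e+02]
 [ 4.39e-01 -2.37e-01  1.06e-01  3.66e+02  2.39e+02]]
[ 0.53536576 -0.21904066  0.04562991] [[-0.98936421 -0.14545951]
 [-0.14545951  0.98936421]]
arm (672.988037109375, 115.69293975830078) (44.43799591064453, 218.83798217773438) 74.35001373291016 0.3307201161119871
[[561.6317   123.81452 ]
 [772.3568    64.780785]
 [784.34436  107.57136 ]
 [573.61926  166.6051  ]]
```

View pics/b.png

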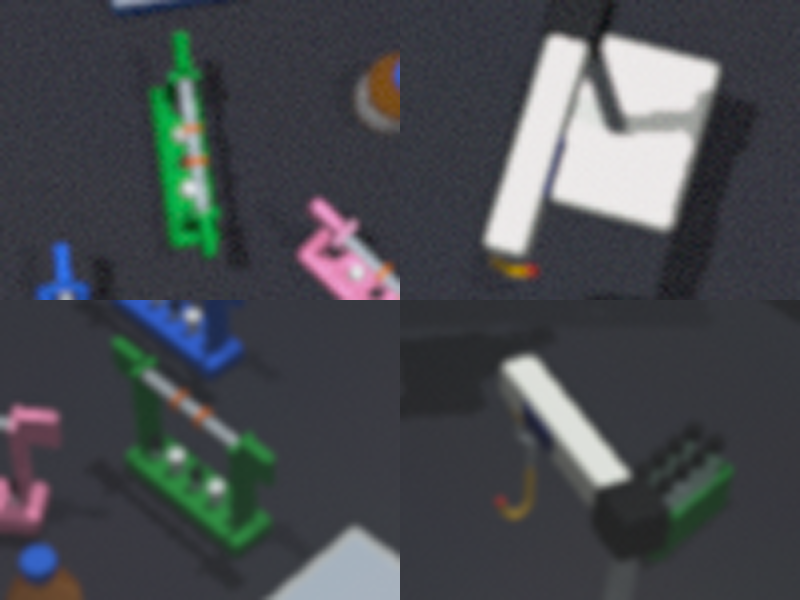

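The crop confirms it: the green carrier has a steel bar and two orange collars, with its near tab around top (366,233). The hook (yellow J, red point towards world -y) hangs under the arm's free end, whose corners are near top (246,186) and (256,188). Next I'll fix the stand frame and write the pose planner.

```bash
cat >> h.py <<'E'
from scipy.spatial.transform import Rotation as Ro
def ray(c,u,v,z):
    C=-c['R'].T@c['t'];d=c['R'].T@np.linalg.inv(c['K'])@[u,v,1];return C+d*(z-C[2])/d[2]
def pose():
    o=ctrl.get_obs();w,x,y,z=o['eef_rot'];return o['eef_pos'],Ro.from_quat([x,y,z,w]),o
def target(yaw,tilt):  # tool x at world yaw, tilted by tilt from down towards (yaw-90deg)
    x=np.array([np.cos(yaw),np.sin(yaw),0]);f=np.array([np.sin(yaw),-np.cos(yaw),0])
    y=np.sin(tilt)*f-np.cos(tilt)*np.array([0,0,1]);return Ro.from_matrix(np.c_[x,y,np.cross(x,y)])
def delta(p,R,n=1):
    p0,R0,o=pose();s=R0.inv().apply(p-p0)*100;r=(R0.inv()*R).as_rotvec()
    print('t',o['time_s'],'pos',p0.round(4),'shift cm',s.round(2),'turn',r.round(3),'F',o['wrist_force'].round(2))
    if n>1:   # shifts along the tool's axes as they stand in each row
        for i in range(n):
            Ri=R0*Ro.from_rotvec(r*i/n);print((Ri.inv().apply(p-p0)*100/n).round(2),(r/n).round(3))
E
python3 - <<'E'
from h import *
c=dict(np.load('pics/t1.npz'))
q=[ray(c,*k,.331) for k in((246.25,185.75),(256.25,188.25),(261.75,133.75),(271.75,135.75))]
print(np.round(q,4)); n=(q[0]+q[1])/2;f=(q[2]+q[3])/2;x=(f-n)/np.linalg.norm(f-n);print(np.linalg.norm(f-n),np.linalg.norm(q[1]-q[0]),x,np.arctan2(x[1],x[0]))
pin=n+.016*x;print('pin',pin)
w=snap('wrist','w1');print(ctrl.hold_point_z)
p,R,o=pose(); print('wristcam in tool', R.inv().apply(-w['R'].T@w['t']-p), (w['R']@R.as_matrix()).round(2))
yaw=np.pi/2+np.arctan2(x[1],x[0]);T=target(yaw,.8);d=T.apply([0,1,0])
H=np.r_[pin[:2]+.010*np.array([np.cos(yaw),np.sin(yaw)]),.205];print('H',H,'yaw',yaw)
delta(H-.12*d+.019*d,T,12)
E
```

```text
[[0.5686 0.1539 0.331 ]
 [0.5616 0.1228 0.331 ]
 [0.7373 0.115  0.331 ]
 [0.7316 0.0833 0.331 ]]
0.17378978297976777 0.03191434362258803 [ 0.97431847 -0.2251744   0.        ] -0.22712202777669935
pin [0.58072597 0.13472757 0.331     ]
0.0187
wristcam in tool [-0.001251   -0.14278973  0.07415476] [[ 1.    0.    0.  ]
 [ 0.   -0.3  -0.96]
 [-0.    0.96 -0.3 ]]
H [0.58297772 0.14447076 0.205     ] yaw 1.3436742990181971
t 0.15 pos [0.2183 0.5315 0.2306] shift cm [-23.12  -4.46 -41.29] turn [-0.799 -0.153 -0.066] F [ 0.01 -0.45 -0.49]
[-1.93 -0.37 -3.44] [-0.067 -0.013 -0.006]
[-1.97 -0.15 -3.43] [-0.067 -0.013 -0.006]
[-2.01  0.06 -3.41] [-0.067 -0.013 -0.006]
[-2.06  0.28 -3.37] [-0.067 -0.013 -0.006]
[-2.1   0.49 -3.32] [-0.067 -0.013 -0.006]
[-2.15  0.7  -3.26] [-0.067 -0.013 -0.006]
[-2.19  0.9  -3.17] [-0.067 -0.013 -0.006]
[-2.24  1.09 -3.08] [-0.067 -0.013 -0.006]
[-2.28  1.28 -2.97] [-0.067 -0.013 -0.006]
[-2.33  1.46 -2.85] [-0.067 -0.013 -0.006]
[-2.37  1.64 -2.72] [-0.067 -0.013 -0.006]
[-2.42  1.8  -2.57] [-0.067 -0.013 -0.006]
```

```bash
python3 -m jog '[[[-1.9,-0.9,-3.4],[-0.067,-0.013,-0.006],8.5],[[-2,-0.4,-3.4],[-0.067,-0.013,-0.006],8.5],[[-2,0.1,-3.4],[-0.067,-0.013,-0.006],8.5],[[-2.1,0.3,-3.4],[-0.067,-0.013,-0.006],8.5],[[-2.1,0.5,-3.3],[-0.067,-0.013,-0.006],8.5],[[-2.1,0.7,-3.2],[-0.067,-0.013,-0.006],8.5],[[-2.2,0.9,-3.2],[-0.067,-0.013,-0.006],8.5],[[-2.2,1.1,-3.1],[-0.067,-0.013,-0.006],8.5],[[-2.3,1.3,-3],[-0.067,-0.013,-0.006],8.5],[[-2.3,1.4,-2.8],[-0.067,-0.013,-0.006],8.5]]' | cut -c1-600; python3 - <<'E'
from h import *
H=np.array([.583,.1445,.205]);T=target(1.3437,.8);d=T.apply([0,1,0])
delta(H-.101*d,T,4)
E
```

```text
time_s: 0.98
eef_pos: [0.4695, 0.2167, 0.2789]
eef_rot: [-0.333, 0.71, 0.563, -0.261]
wrist_force: [0.9, 0.5, -0.5]
opening: 0.997
t 0.9833 pos [0.4695 0.2167 0.2789] shift cm [-4.45  3.77 -3.98] turn [-0.102 -0.007 -0.001] F [ 0.92  0.51 -0.49]
[-1.11  0.94 -0.99] [-0.026 -0.002 -0.   ]
[-1.11  0.97 -0.97] [-0.026 -0.002 -0.   ]
[-1.12  0.99 -0.94] [-0.026 -0.002 -0.   ]
[-1.12  1.02 -0.91] [-0.026 -0.002 -0.   ]
```

```bash
python3 -m jog '[[[-1.1,0.9,-1],[-0.026,-0.002,0],8.5],[[-1.1,1,-1],[-0.026,-0.002,0],8.5],[[-1.1,1,-0.9],[-0.026,-0.002,0],8.5],[[-1.1,1,-0.9],[-0.026,-0.002,0],8.5],[[0,0,0],[0,0,0],8.5]]' ; python3 - <<'E'
from h import *
H=np.array([.583,.1445,.205]);T=target(1.3437,.8);d=T.apply([0,1,0])
delta(H-.101*d,T)
fr=[]
for i in range(13):
    c=imaging.camera('wrist');fr.append(c);t=ctrl.get_obs()['time_s']
    h=cv2.cvtColor(c['frame'],cv2.COLOR_RGB2HSV)
    y=(h[...,0]>18)&(h[...,0]<34)&(h[...,1]>120)&(h[...,2]>80)
    r=((h[...,0]<8)|(h[...,0]>173))&(h[...,1]>140)&(h[...,2]>80)
    print(round(t,3),[ (int(m.sum()),np.round(np.median(np.argwhere(m),0)[::-1],1)) if m.any() else None for m in(y,r)])
np.savez('pics/seq.npz',frames=np.array([c['frame'] for c in fr]),depth=np.array([c['depth'] for c in fr]),K=c['K'],R=c['R'],t=c['t'])
a=fr[0]['frame'];b=fr[4]['frame']
cv2.imwrite('pics/w2.png',np.vstack([a,b])[:,:,::-1][:, :])
cv2.imwrite('pics/w2.png',cv2.resize(np.hstack([a,b])[:,:,::-1],(800,250)))
E
```

```text
time_s: 1.4
eef_pos: [0.5139, 0.1524, 0.2745]
eef_rot: [-0.29, 0.729, 0.575, -0.232]
wrist_force: [0.9, 0.3, -1.1]
opening: 1.0
t 1.4 pos [0.5139 0.1524 0.2745] shift cm [ 0.78 -0.31  0.17] turn [ 0.009 -0.    -0.008] F [ 0.91  0.3  -1.1 ]
1.45 [(781, array([369., 181.])), (60, array([343.5, 178. ]))]
1.5 [(798, array([371., 181.])), (65, array([346., 179.]))]
1.55 [(719, array([365., 180.])), (53, array([339., 179.]))]
1.6 [(473, array([344., 183.])), (43, array([323., 176.]))]
1.65 [(455, array([321., 182.])), (37, array([302., 179.]))]
1.7 [(573, array([315., 181.])), (76, array([281.5, 180. ]))]
1.75 [(731, array([296., 176.])), (80, array([266., 184.]))]
1.8 [(815, array([288., 177.])), (81, array([259., 187.]))]
1.85 [(802, array([290., 177.])), (84, array([261., 187.]))]
1.9 [(659, array([304., 180.])), (86, array([272., 183.]))]
1.95 [(556, array([319., 178.])), (63, array([290., 179.]))]
2.0 [(538, array([323. , 179.5])), (42, array([311., 177.]))]
2.05 [(613, array([355., 179.])), (39, array([329., 177.]))]
```

View pics/w2.png

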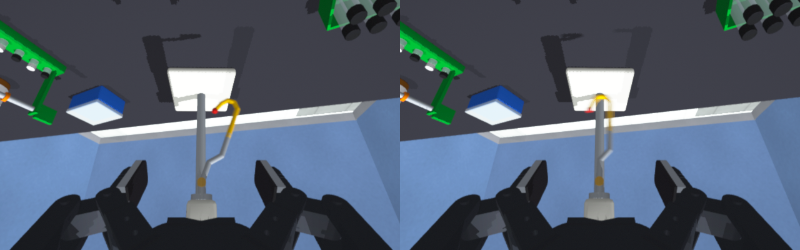

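The picture shows the hook (image upside-down, yellow J with red point at about (343,178) full-res) swinging between the open fingers. The cream arm end is at the bottom centre. I'll fit the swing.

```bash
cat > swing.py <<'E'
from h import *
import sys
from scipy.optimize import least_squares
yaw=1.3437;ys=np.array([np.cos(yaw),np.sin(yaw),0]);xs=np.array([np.sin(yaw),-np.cos(yaw),0]);pin=np.array([.5807,.1347,.280])
def masks(f):
    h=cv2.cvtColor(f,cv2.COLOR_RGB2HSV)
    return ((h[...,0]>16)&(h[...,0]<34)&(h[...,1]>120)&(h[...,2]>80)),((h[...,0]<8)|(h[...,0]>173))&(h[...,1]>140)&(h[...,2]>80)
def plane(c,u,v):
    C=-c['R'].T@c['t'];d=c['R'].T@np.linalg.inv(c['K'])@np.vstack([u,v,np.ones_like(u)])
    s=((pin-C)@xs)/(xs@d);X=C[:,None]+d*s;return ys@(X-pin[:,None]),X[2]-pin[2]
def ball(c):
    m=masks(c['frame'])[1];n,l,st,ce=cv2.connectedComponentsWithStats(m.astype(np.uint8))
    k=1+np.argmax(st[1:,4]);y,z=plane(c,np.array([ce[k][0]]),np.array([ce[k][1]]));return y[0],z[0]
def seq(n):
    out=[]
    for i in range(n):
        t=ctrl.get_obs()['time_s'];c=imaging.camera('wrist');out.append((t,*ball(c)))
    return np.array(out)
def fit(b):
    t,y,z=b.T;ph=np.arctan2(y,-z);w0=2*np.pi/.62
    f=lambda p:p[0]+p[1]*np.cos(p[3]*t)+p[2]*np.sin(p[3]*t)-ph
    r=min((least_squares(f,[ph.mean(),a,b_,w0]) for a in(.2,-.2) for b_ in(.2,-.2)),key=lambda r:r.cost)
    print('mean',r.x[0].round(3),'amp',np.hypot(*r.x[1:3]).round(3),'T',(2*np.pi/r.x[3]).round(3),'rms',np.sqrt(2*r.cost/len(t)).round(4),'radius',np.hypot(y,z).mean().round(4),np.hypot(y,z).std().round(4));return r.x
E
python3 - <<'E'
from swing import *
s=np.load('pics/seq.npz');b=[];xd=[]
for i in range(13):
    c=dict(frame=s['frames'][i],K=s['K'],R=s['R'],t=s['t'],depth=s['depth'][i]);b.append((1.4+.05*i,*ball(c)))
    m=masks(c['frame'])[0]|masks(c['frame'])[1]
    v,u=np.nonzero(cv2.erode(m.astype(np.uint8),np.ones((3,3)))&(c['depth']>0))
    xd+= [ (P(c,uu,vv)-pin)@xs for uu,vv in zip(u,v)]
b=np.array(b);print(b.round(4));fit(b)
print('x_s of hook from depth',np.percentile(xd,[10,25,50,75,90]))
# circle fit
r=least_squares(lambda p:np.hypot(b[:,1]-p[0],b[:,2]-p[1])-p[2],[0,0,.09]);print('circle',r.x)
# shank from extreme frames: yellow pts
for i in (1,8,4,11):
    y,x=np.nonzero(masks(s['frames'][i])[0]);Y,Z=plane(c,x,y);
    for a in(-.06,-.07,-.08,-.09,-.1):
        k=abs(Z-a)<.003
        if k.any():print(i,a,Y[k].min().round(4),Y[k].max().round(4))
E
```

```text
[[ 1.4     0.0224 -0.097 ]
 [ 1.45    0.025  -0.0963]
 [ 1.5     0.0186 -0.0966]
 [ 1.55    0.0042 -0.099 ]
 [ 1.6    -0.0141 -0.0962]
 [ 1.65   -0.032  -0.0948]
 [ 1.7    -0.0451 -0.0902]
 [ 1.75   -0.0509 -0.0871]
 [ 1.8    -0.0496 -0.0877]
 [ 1.85   -0.0403 -0.0921]
 [ 1.9    -0.0248 -0.0958]
 [ 1.95   -0.0061 -0.0984]
 [ 2.      0.0096 -0.0984]]
mean -0.141 amp 0.395 T 0.659 rms 0.0041 radius 0.0995 0.0011
x_s of hook from depth [-0.00928097 -0.00584594 -0.00428983 -0.00298285  0.17318475]
circle [0.00121764 0.03045005 0.12890411]
1 -0.06 0.0403 0.0453
1 -0.07 0.0414 0.0493
1 -0.08 0.0454 0.0527
1 -0.09 0.0497 0.0588
1 -0.1 0.0267 0.0605
8 -0.07 -0.0124 -0.009
8 -0.08 -0.0197 -0.0127
8 -0.09 -0.0474 -0.0147
8 -0.1 -0.0532 -0.0186
4 -0.07 0.0146 0.0155
4 -0.08 0.0147 0.0147
4 -0.09 0.0105 0.0202
11 -0.07 0.0187 0.0205
11 -0.08 0.0207 0.0208
11 -0.09 0.0175 0.0272
```

```bash
python3 - <<'E'
from swing import *
T=target(yaw,.8);d=T.apply([0,1,0]);H=pin+.015*ys;H[2]=.2
delta(H-.06*d,T);delta(H+.021*d,T,8)
E
```

```text
t 2.05 pos [0.5139 0.1549 0.2759] shift cm [1.06 4.27 0.63] turn [ 0.01   0.001 -0.004] F [0.83 0.02 0.34]
t 2.05 pos [0.5139 0.1549 0.2759] shift cm [ 1.09 12.37  0.72] turn [ 0.01   0.001 -0.004] F [0.83 0.02 0.34]
[0.14 1.55 0.09] [ 0.001  0.    -0.001]
[0.14 1.55 0.09] [ 0.001  0.    -0.001]
[0.14 1.55 0.09] [ 0.001  0.    -0.001]
[0.13 1.55 0.08] [ 0.001  0.    -0.001]
[0.13 1.55 0.08] [ 0.001  0.    -0.001]
[0.13 1.55 0.08] [ 0.001  0.    -0.001]
[0.13 1.55 0.08] [ 0.001  0.    -0.001]
[0.13 1.55 0.08] [ 0.001  0.    -0.001]
```

```bash
python3 -m jog '[[[0.5,0,0.3],[0.01,0,-0.004],8.54],[[0.5,0.5,0.3],[0,0,0],8.54],[[0,1.7,0],[0,0,0],8.54],[[0,1.7,0],[0,0,0],8.54],[[0,1.7,0],[0,0,0],8.54],[[0,1.7,0],[0,0,0],8.54],[[0,0,0],[0,0,0],8.54]]' ; python3 - <<'E'
from swing import *
T=target(yaw,.8);d=T.apply([0,1,0]);H=pin+.015*ys;H[2]=.2
delta(H+.021*d,T)
E
```

```text
time_s: 2.63
eef_pos: [0.5656, 0.1572, 0.2203]
eef_rot: [-0.295, 0.724, 0.579, -0.233]
wrist_force: [-0.5, -0.7, -0.2]
opening: 1.001
t 2.6333 pos [0.5656 0.1572 0.2203] shift cm [-0.38  4.94  0.08] turn [ 0.001 -0.     0.005] F [-0.49 -0.7  -0.24]
```

```bash
python3 -m jog '[[[-0.3,0,0],[0,0,0],8.54],[[0,1,0],[0,0,0],8.54],[[0,1.5,0],[0,0,0],8.54],[[0,1.5,0],[0,0,0],8.54],[[0,0.8,0],[0,0,0],8.54],[[0,0,0],[0,0,0],8.54]]' ; python3 - <<'E'
from swing import *
T=target(yaw,.8);d=T.apply([0,1,0]);H=pin+.015*ys;H[2]=.2
b=seq(8);fit(b);delta(H+.021*d,T)
c=snap('wrist','w3')
E
```

```text
time_s: 3.13
eef_pos: [0.5987, 0.1477, 0.1888]
eef_rot: [-0.294, 0.724, 0.579, -0.232]
wrist_force: [0.4, 0.5, -1.0]
opening: 0.999
mean -0.167 amp 0.377 T 0.665 rms 0.0019 radius 0.0999 0.0005
t 3.5333 pos [0.5986 0.1483 0.1899] shift cm [-0.23  0.36  0.28] turn [ 0.004 -0.     0.008] F [ 0.24 -0.95  0.93]
```

View pics/w3.png

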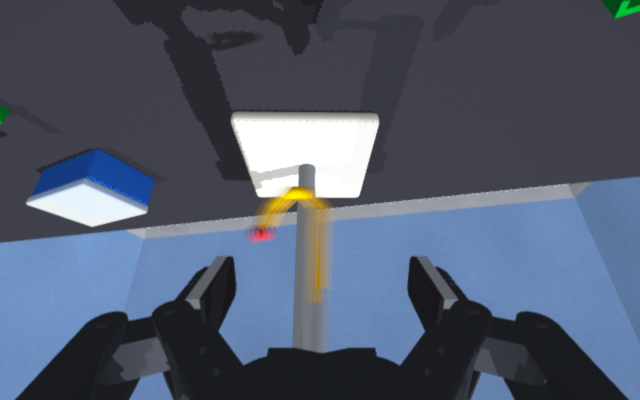

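The hook is swinging midway (red ball at 262,234; shank ~318, finger centre ~322). I'll close the fingers round it gradually, without squeezing.

```bash
python3 -m jog '[[[-0.3,0.1,0.2],[0,0,0],8.0],[[0,0,0],[0,0,0],7.5],[[0,0,0],[0,0,0],7.2],[[0,0,0],[0,0,0],7.1],[[0,0,0],[0,0,0],7.0],[[0,0,0],[0,0,0],6.9],[[0,0,0],[0,0,0],6.8],[[0,0,0],[0,0,0],6.7],[[0,0,0],[0,0,0],6.6],[[0,0,0],[0,0,0],6.5],[[0,0,0],[0,0,0],6.4],[[0,0,0],[0,0,0],6.3]]' && python3 -m jog '[[[0,0,0],[0,0,0],6.2],[[0,0,0],[0,0,0],6.1],[[0,0,0],[0,0,0],6.0],[[0,0,0],[0,0,0],5.9],[[0,0,0],[0,0,0],5.8],[[0,0,0],[0,0,0],5.7],[[0,0,0],[0,0,0],5.6],[[0,0,0],[0,0,0],5.5],[[0,0,0],[0,0,0],5.4],[[0,0,0],[0,0,0],5.3],[[0,0,0],[0,0,0],5.2],[[0,0,0],[0,0,0],5.1]]'; python3 - <<'E'
from swing import *
b=seq(7);fit(b);T=target(yaw,.8);d=T.apply([0,1,0]);H=pin+.013*ys;H[2]=.2
delta(H+.021*d,T);print(b.round(3).tolist())
E
```

```text
time_s: 4.58
eef_pos: [0.5973, 0.1455, 0.1881]
eef_rot: [-0.294, 0.724, 0.58, -0.231]
wrist_force: [-1.1, -0.3, -0.1]
opening: 0.739
time_s: 5.58
eef_pos: [0.5971, 0.1453, 0.1878]
eef_rot: [-0.294, 0.724, 0.58, -0.231]
wrist_force: [0.3, 0.7, -0.4]
opening: 0.597
mean -0.155 amp 0.066 T 0.64 rms 0.0003 radius 0.1004 0.0001
t 5.9333 pos [0.5971 0.1453 0.1878] shift cm [-0.11  0.27  0.07] turn [ 0.004 -0.     0.008] F [-0.09  0.18 -0.03]
[[5.583, -0.009, -0.1], [5.633, -0.01, -0.1], [5.683, -0.012, -0.1], [5.733, -0.015, -0.099], [5.783, -0.018, -0.099], [5.833, -0.021, -0.098], [5.883, -0.022, -0.098]]
```

```bash
python3 -m jog '[[[-0.1,0,0],[0,0,0],4.7],[[0,0,0],[0,0,0],4.3],[[0,0,0],[0,0,0],3.9],[[0,0,0],[0,0,0],3.5],[[0,0,0],[0,0,0],3.2],[[0,0,0],[0,0,0],2.9],[[0,0,0],[0,0,0],2.6],[[0,0,0],[0,0,0],2.4],[[0,0,0],[0,0,0],2.3],[[0,0,0],[0,0,0],2.2],[[0,0,0],[0,0,0],2.1],[[0,0,0],[0,0,0],2.0]]' && python3 -m jog '[[[0,0,0],[0,0,0],1.9],[[0,0,0],[0,0,0],1.85],[[0,0,0],[0,0,0],1.8],[[0,0,0],[0,0,0],1.75],[[0,0,0],[0,0,0],1.7],[[0,0,0],[0,0,0],1.65],[[0,0,0],[0,0,0],1.6],[[0,0,0],[0,0,0],1.55],[[0,0,0],[0,0,0],1.5],[[0,0,0],[0,0,0],1.45],[[0,0,0],[0,0,0],1.4],[[0,0,0],[0,0,0],1.4]]'; python3 - <<'E'
from swing import *
b=seq(7);print(np.c_[b[:,0],np.arctan2(b[:,1],-b[:,2])].round(3).tolist());print(pose()[2]['wrist_force'])
c=snap('wrist','w4')
E
```

```text
time_s: 6.93
eef_pos: [0.5969, 0.1442, 0.1878]
eef_rot: [-0.294, 0.724, 0.58, -0.231]
wrist_force: [-1.4, 0.3, 0.1]
opening: 0.238
time_s: 7.93
eef_pos: [0.5969, 0.1442, 0.1878]
eef_rot: [-0.294, 0.724, 0.58, -0.231]
wrist_force: [-0.0, 0.6, -0.4]
opening: 0.16
[[7.933, -0.187], [7.983, -0.187], [8.033, -0.178], [8.083, -0.165], [8.133, -0.149], [8.183, -0.144], [8.233, -0.155]]
[-0.525981   -0.39289407 -0.04008621]
```

View pics/w4.png

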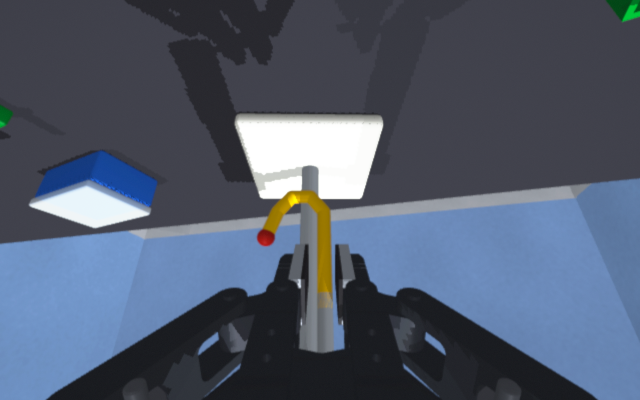

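```bash
python3 -m jog '[[[0,0,0],[0,0,0],1.35],[[0,0,0],[0,0,0],1.3],[[0,0,0],[0,0,0],1.25],[[0,0,0],[0,0,0],1.2],[[0,0,0],[0,0,0],1.15],[[0,0,0],[0,0,0],1.1],[[0,0,0],[0,0,0],1.05],[[0,0,0],[0,0,0],1.0],[[0,0,0],[0,0,0],0.95],[[0,0,0],[0,0,0],0.95],[[0,0,0],[0,0,0],0.95],[[0,0,0],[0,0,0],1.1]]' && python3 -m jog '[[[0,0,0],[0,0,0],1.3],[[0,0,0],[0,0,0],1.6],[[0,0,0],[0,0,0],2],[[0,0,0],[0,0,0],2.5],[[0,0,0],[0,0,0],3.5],[[0,0,0],[0,0,0],4.5]]'; python3 - <<'E'
from swing import *
b=seq(7);print(np.c_[b[:,0],np.arctan2(b[:,1],-b[:,2]),b[:,1:]].round(4).tolist());fit(b)
E
```

```text
time_s: 9.33
eef_pos: [0.5969, 0.1443, 0.1878]
eef_rot: [-0.294, 0.724, 0.58, -0.231]
wrist_force: [0.3, -0.1, 0.5]
opening: 0.129
time_s: 9.83
eef_pos: [0.5969, 0.1442, 0.1878]
eef_rot: [-0.294, 0.724, 0.58, -0.231]
wrist_force: [-0.1, 0.1, -0.8]
opening: 0.52
[[9.8333, -0.1663, -0.0166, -0.0991], [9.8833, -0.1687, -0.0169, -0.0991], [9.9333, -0.1683, -0.0168, -0.0991], [9.9833, -0.1639, -0.0164, -0.0991], [10.0333, -0.1582, -0.0158, -0.0992], [10.0833, -0.1516, -0.0152, -0.0993], [10.1333, -0.145, -0.0145, -0.0995]]
mean -0.154 amp 0.015 T 0.674 rms 0.0002 radius 0.1005 0.0
```

The hook is nearly still (amplitude 0.015 rad). I'll retract and go to the carrier's near tab.

```bash
python3 -m jog '[[[0,-1,0],[0,0,0],4.5],[[0,-2,0],[0,0,0],4.5],[[0,-2.5,0],[0,0,0],4.8],[[0,-3,0],[0,0,0],5],[[0,-3,0],[0,0,0],5],[[0,-1,0],[0,0,0],5]]'; python3 - <<'E'
from swing import *
delta(np.array([.457,-.238,.235]),target(1.726,0),12)
E
```

```text
time_s: 10.68
eef_pos: [0.5053, 0.1625, 0.2735]
eef_rot: [-0.296, 0.723, 0.578, -0.235]
wrist_force: [0.7, 0.9, 0.5]
opening: 0.587
t 10.6833 pos [0.5053 0.1625 0.2735] shift cm [-40.14   5.61  -0.28] turn [ 0.786 -0.361 -0.148] F [0.71 0.88 0.5 ]
[-3.34  0.47 -0.02] [ 0.066 -0.03  -0.012]
[-3.35  0.43  0.05] [ 0.066 -0.03  -0.012]
[-3.35  0.39  0.12] [ 0.066 -0.03  -0.012]
[-3.35  0.36  0.2 ] [ 0.066 -0.03  -0.012]
[-3.35  0.33  0.28] [ 0.066 -0.03  -0.012]
[-3.34  0.31  0.36] [ 0.066 -0.03  -0.012]
[-3.34  0.3   0.44] [ 0.066 -0.03  -0.012]
[-3.33  0.29  0.52] [ 0.066 -0.03  -0.012]
[-3.31  0.28  0.6 ] [ 0.066 -0.03  -0.012]
[-3.3   0.29  0.68] [ 0.066 -0.03  -0.012]
[-3.28  0.29  0.76] [ 0.066 -0.03  -0.012]
[-3.26  0.3   0.84] [ 0.066 -0.03  -0.012]
```

```bash
python3 -m jog '[[[-3.4,0.5,0],[0.066,-0.03,-0.012],5],[[-3.4,0.4,0.1],[0.066,-0.03,-0.012],5],[[-3.4,0.4,0.1],[0.066,-0.03,-0.012],5],[[-3.4,0.4,0.2],[0.066,-0.03,-0.012],5],[[-3.4,0.3,0.3],[0.066,-0.03,-0.012],5],[[-3.4,0.3,0.4],[0.066,-0.03,-0.012],5],[[-3.4,0.3,0.4],[0.066,-0.03,-0.012],5],[[-3.4,0.3,0.5],[0.066,-0.03,-0.012],5],[[-3.3,0.3,0.6],[0.066,-0.03,-0.012],5],[[-3.3,0.3,0.7],[0.066,-0.03,-0.012],5],[[-3.1,0.3,0.8],[0.066,-0.03,-0.012],5],[[-2,0.2,0.5],[0.06,-0.03,-0.012],5]]'; python3 - <<'E'
from swing import *
delta(np.array([.457,-.238,.235]),target(1.726,0))
c=snap('wrist','w5')
E
```

```text
time_s: 11.68
eef_pos: [0.4491, -0.181, 0.2433]
eef_rot: [-0.442, 0.497, 0.546, -0.509]
wrist_force: [0.2, 0.7, 0.7]
opening: 0.582
t 11.6833 pos [ 0.4491 -0.181   0.2433] shift cm [-5.73  0.97 -0.04] turn [ 0.09  -0.039 -0.025] F [0.16 0.67 0.69]
```

View pics/w5.png

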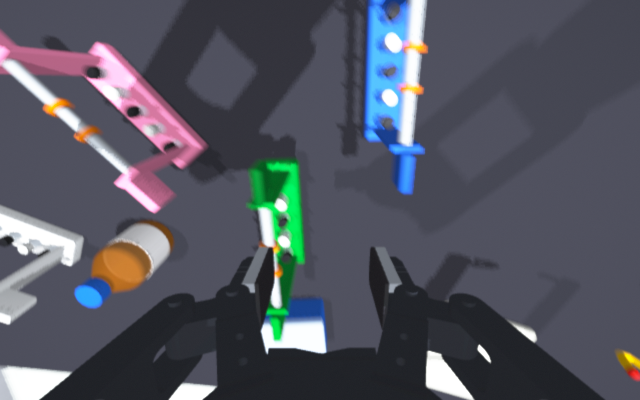

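The green carrier is at (255–300,160–340), with its near tab at about (258,182). Pink is clear to the left. I'll centre over the tab and measure.

```bash
python3 -m jog '[[[-1.5,0.2,0],[0.045,-0.02,-0.012],5],[[-1.5,0.2,0],[0.045,-0.02,-0.012],5],[[-1,0.1,0],[0,0,0],5],[[0,0,0],[0,0,0],5]]'; python3 - <<'E'
from swing import *
delta(np.array([.457,-.238,.235]),target(1.726,0))
c=snap('wrist','w6')
h=cv2.cvtColor(c['frame'],cv2.COLOR_RGB2HSV)
g=(h[...,0]>45)&(h[...,0]<75)&(h[...,1]>120)&(h[...,2]>40)&(c['depth']>0)
v,u=np.nonzero(g);d=c['depth'][v,u]
p=(np.linalg.inv(c['K'])@np.vstack([u*d,v*d,d])-c['t'][:,None]).T@c['R']
k=(p[:,2]>.131)&(p[:,2]<.15)&(p[:,0]<.75);q=p[k];print(len(q))
for lo,hi in((.3,.54),(.54,.75)):
    a=q[(q[:,0]>lo)&(q[:,0]<hi)]
    if len(a)>5:
        r=cv2.minAreaRect(a[:,:2].astype(np.float32)*1000);print(len(a),np.median(a,0),a.min(0),a.max(0),r)
        print(np.histogram(a[:,0],8))
o=((h[...,0]>5)&(h[...,0]<16)&(h[...,1]>150)&(h[...,2]>100)&(c['depth']>0));v,u=np.nonzero(o);d=c['depth'][v,u]
p=(np.linalg.inv(c['K'])@np.vstack([u*d,v*d,d])-c['t'][:,None]).T@c['R']
k=(abs(p[:,1]+.225)<.05)&(p[:,2]>.11)&(p[:,2]<.14);print('collars',k.sum(),p[k].mean(0),p[k].min(0),p[k].max(0))
E
```

```text
time_s: 12.07
eef_pos: [0.4552, -0.228, 0.237]
eef_rot: [0.462, -0.458, -0.535, 0.539]
wrist_force: [-0.5, 1.1, 0.2]
opening: 0.579
t 12.0667 pos [ 0.4552 -0.228   0.237 ] shift cm [-1.02  0.2  -0.03] turn [-0.008 -0.002 -0.   ] F [-0.46  1.12  0.16]
576
468 [ 0.45338883 -0.23857606  0.13693418] [ 0.43693639 -0.24746031  0.13102176] [ 0.47698595 -0.22355699  0.13908931] ((456.40618896484375, -238.41610717773438), (38.56916809082031, 24.158533096313477), 8.779096603393555)
(array([78, 68, 69, 65, 68, 65, 45, 10]), array([0.43693639, 0.44194258, 0.44694878, 0.45195497, 0.45696117,
       0.46196737, 0.46697356, 0.47197976, 0.47698595]))
108 [ 0.60167257 -0.21546862  0.13646914] [ 0.59250907 -0.22529142  0.13107937] [ 0.61018849 -0.20553733  0.13824707] ((599.822021484375, -216.313232421875), (18.179248809814453, 17.5424747467041), 77.47132873535156)
(array([ 3,  1,  8, 40, 15, 19, 15,  7]), array([0.59250907, 0.594719  , 0.59692892, 0.59913885, 0.60134878,
       0.60355871, 0.60576864, 0.60797857, 0.61018849]))
collars 62 [ 0.53690945 -0.22673068  0.12359494] [ 0.51707298 -0.23575293  0.11519999] [ 0.55373846 -0.2159674   0.12923717]
```

View pics/w6.png

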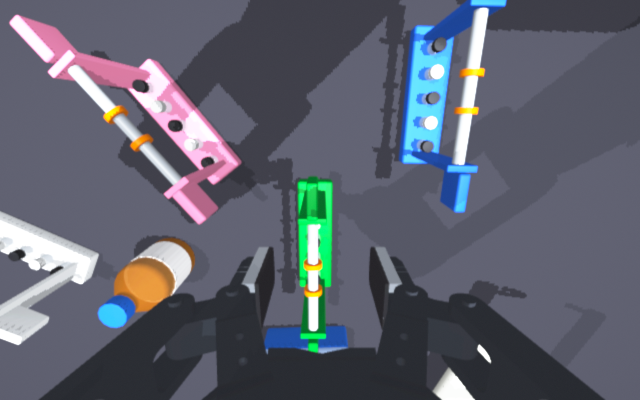

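```bash
python3 -m jog '[[[-1.1,0,-0.03],[-0.008,0.008,0],4],[[0,2,0],[0,0,0],4],[[0,3,0],[0,0,0],4],[[0,3,0],[0,0,0],4],[[0,3,0],[0,0,0],4],[[0,1.4,0],[0,0,0],4],[[0,0,0],[0,0,0],4]]'; python3 - <<'E'
from swing import *
delta(np.array([.455,-.2385,.103]),target(1.716,0))
E
```

```text
time_s: 12.7
eef_pos: [0.4598, -0.2376, 0.114]
eef_rot: [-0.456, 0.469, 0.537, -0.532]
wrist_force: [-0.4, 0.0, 0.0]
opening: 0.469
t 12.7 pos [ 0.4598 -0.2376  0.114 ] shift cm [-0.01  1.09  0.5 ] turn [ 0.017 -0.002 -0.01 ] F [-0.37  0.01  0.04]
```

```bash
python3 -m jog '[[[0,0.5,0.4],[0.017,-0.002,-0.01],3],[[0,0.6,0.1],[0,0,0],2.5],[[0,0,0],[0,0,0],1.8],[[0,0,0],[0,0,0],1.4],[[0,0,0],[0,0,0],1.1],[[0,0,0],[0,0,0],0.8],[[0,0,0],[0,0,0],0.6],[[0,0,0],[0,0,0],0.5],[[0,0,0],[0,0,0],0.4]]'; python3 - <<'E'
from swing import *
delta(np.array([.455,-.2385,.103]),target(1.716,0))
E
```

```text
time_s: 13.45
eef_pos: [0.456, -0.2392, 0.1073]
eef_rot: [0.46, -0.464, -0.535, 0.535]
wrist_force: [-0.9, 0.5, -2.8]
opening: 0.106
t 13.45 pos [ 0.456  -0.2392  0.1073] shift cm [0.09 0.43 0.09] turn [ 0.004  0.001 -0.004] F [-0.91  0.5  -2.79]
```

```bash
python3 -m jog '[[[0,0,0],[0,0,0],0],[[0,0,0],[0,0,0],0],[[0,-0.5,0],[0,0,0],0],[[0,-1,0],[0,0,0],0],[[0,-2,0],[0,0,0],0],[[0,-2,0],[0,0,0],0],[[0,-2,0],[0,0,0],0],[[0,-2,0],[0,0,0],0],[[0,-2,0],[0,0,0],0],[[0,-1,0],[0,0,0],0],[[0,0,0],[0,0,0],0]]'; cat > car.py <<'E'
from swing import *
def car(c,near=None):
    # carrier from the orange collars and green tabs/top: points in tool frame of measured pose
    h=cv2.cvtColor(c['frame'],cv2.COLOR_RGB2HSV);p0,R0,o=pose()
    def pts(m):
        v,u=np.nonzero(m&(c['depth']>.05));d=c['depth'][v,u]
        return R0.inv().apply((np.linalg.inv(c['K'])@np.vstack([u*d,v*d,d])-c['t'][:,None]).T@c['R']-p0)
    o_=pts((h[...,0]>4)&(h[...,0]<17)&(h[...,1]>150)&(h[...,2]>90))
    o_=o_[(abs(o_[:,0])<.03)&(abs(o_[:,1])<.05)&(abs(o_[:,2])<.13)]
    s=pts((h[...,1]<60)&(h[...,2]>110));s=s[(abs(s[:,0])<.015)&(abs(s[:,1])<.04)&(s[:,2]<-.02)&(s[:,2]>-.145)]
    print('collars tool frame',len(o_),o_.mean(0).round(4),o_.min(0).round(4),o_.max(0).round(4))
    if len(s)>20:
        A=np.c_[s[:,2],np.ones(len(s))];print('bar',len(s),'mid',np.median(s,0).round(4),'slope x',np.linalg.lstsq(A,s[:,0],rcond=None)[0].round(4),'slope y',np.linalg.lstsq(A,s[:,1],rcond=None)[0].round(4))
E
python3 - <<'E'
from car import *
c=snap('wrist','w7');car(c);delta(np.array([.455,-.2385,.25]),target(1.716,0))
E
```

```text
time_s: 14.37
eef_pos: [0.4544, -0.2378, 0.2419]
eef_rot: [0.461, -0.463, -0.535, 0.535]
wrist_force: [-0.0, 0.4, -2.2]
opening: 0.108car.py:11: RuntimeWarning: Mean of empty slice.
  print('collars tool frame',len(o_),o_.mean(0).round(4),o_.min(0).round(4),o_.max(0).round(4))
  ret = um.true_divide(
Traceback (most recent call last):
  File "car.py", line 11, in car
    print('collars tool frame',len(o_),o_.mean(0).round(4),o_.min(0).round(4),o_.max(0).round(4))
                                                           ~~~~~~^^^
ValueError: zero-size array to reduction operation minimum which has no identity
```

View pics/w7.png

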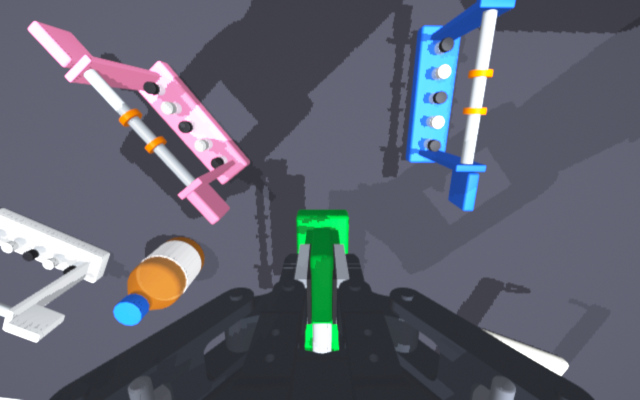

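The green carrier is in the gripper, held by its near tab at (322,300). I'll check that it's level with the fixed cameras and plan the carry.

```bash
cat > look.py <<'E'
from swing import *
OFF=np.array([0,-.0127,-.082])
def look(lev=True):
    p0,R0,o=pose();B=p0+R0.apply(OFF)
    for n in('top','scene'):
        c=imaging.camera(n);cv2.imwrite('pics/last_%s.png'%n,c['frame'][:,:,::-1]);np.savez('pics/last_%s.npz'%n,**c)
        h=cv2.cvtColor(c['frame'],cv2.COLOR_RGB2HSV)
        def pts(m):
            v,u=np.nonzero(m&(c['depth']>0));d=c['depth'][v,u]
            return (np.linalg.inv(c['K'])@np.vstack([u*d,v*d,d])-c['t'][:,None]).T@c['R'],u,v
        p,u,v=pts((h[...,0]>4)&(h[...,0]<17)&(h[...,1]>110)&(h[...,2]>90));k=np.linalg.norm(p-B,axis=1)<.035
        if k.sum()>2:
            q=p[k];X=ray(c,u[k].mean(),v[k].mean(),B[2]);print(n,'collars',k.sum(),'depth-xyz',q.mean(0).round(4),'ray@z',X.round(4),'exp',B.round(4))
        p,u,v=pts((h[...,0]>45)&(h[...,0]<78)&(h[...,1]>110)&(h[...,2]>40));t=R0.inv().apply(p-p0)
        for nm,lo,hi in(('far tab',-.185,-.149),('near',-.02,.02)):
            k=(t[:,2]>lo)&(t[:,2]<hi)&(abs(t[:,0])<.008)&(abs(t[:,1]+.0127)<.025)
            if k.sum()>2:print(n,nm,k.sum(),'max z',np.percentile(p[k,2],[50,90]).round(4),'expected top',(B[2]+.017).round(4))
E
python3 - <<'E'
from look import *
look()
B=pin-.055*ys;B[2]=.225
T=target(yaw,0);delta(B-T.apply(OFF),T,12)
E
```

```text
top far tab 39 max z [0.2699 0.2753] expected top 0.2709
scene collars 7 depth-xyz [ 0.5325 -0.2255  0.2605] ray@z [ 0.5267 -0.222   0.2539] exp [ 0.5353 -0.2257  0.2539]
scene far tab 69 max z [0.2599 0.2699] expected top 0.2709
scene near 11 max z [0.2661 0.2693] expected top 0.2709
t 14.5167 pos [ 0.453  -0.2366  0.2381] shift cm [32.74  2.61 -8.4 ] turn [-0.002  0.373  0.001] F [-0.65  1.   -2.65]
[ 2.73  0.22 -0.7 ] [-0.     0.031  0.   ]
[ 2.75  0.22 -0.62] [-0.     0.031  0.   ]
[ 2.77  0.22 -0.53] [-0.     0.031  0.   ]
[ 2.78  0.22 -0.44] [-0.     0.031  0.   ]
[ 2.79  0.22 -0.36] [-0.     0.031  0.   ]
[ 2.8   0.22 -0.27] [-0.     0.031  0.   ]
[ 2.81  0.22 -0.18] [-0.     0.031  0.   ]
[ 2.82  0.22 -0.09] [-0.     0.031  0.   ]
[ 2.82  0.22 -0.01] [-0.     0.031  0.   ]
[2.82 0.22 0.08] [-0.     0.031  0.   ]
[2.81 0.22 0.17] [-0.     0.031  0.   ]
[2.81 0.22 0.26] [-0.     0.031  0.   ]
```

```bash
python3 -m jog '[[[1,0,-0.3],[0,0.031,0],0],[[2,0.1,-0.5],[0,0.031,0],0],[[3,0.1,-0.7],[0,0.031,0],0],[[3,0.1,-0.6],[0,0.031,0],0],[[3,0.1,-0.5],[0,0.031,0],0],[[3,0.2,-0.4],[0,0.031,0],0],[[3,0.2,-0.3],[0,0.031,0],0],[[3,0.2,-0.1],[0,0.031,0],0],[[3,0.2,0],[0,0.031,0],0],[[2.5,0.2,0.1],[0,0.031,0],0],[[1.5,0.2,0.1],[0,0.031,0],0],[[0.8,0.2,0],[0,0.031,0],0]]'; python3 - <<'E'
from look import *
look()
B=pin-.055*ys;B[2]=.225
T=target(yaw,0);delta(B-T.apply(OFF),T)
c=snap('wrist','w8');print((np.r_[1.,2,3][:1],))
try: y,z=ball(c);print('ball',y,z,np.arctan2(y,-z))
except Exception as e:print('no ball',e)
E
```

```text
time_s: 15.52
eef_pos: [0.4814, 0.0667, 0.1988]
eef_rot: [0.571, -0.546, -0.426, 0.44]
wrist_force: [0.3, -0.5, -2.5]
opening: 0.105
top far tab 16 max z [0.2205 0.2254] expected top 0.2252
scene collars 5 depth-xyz [0.5495 0.0473 0.2121] ray@z [0.5464 0.0501 0.2082] exp [0.5612 0.0461 0.2082]
scene far tab 44 max z [0.2183 0.2227] expected top 0.2252
scene near 5 max z [0.2219 0.2282] expected top 0.2252
t 15.6167 pos [0.4811 0.066  0.1985] shift cm [ 3.44 -1.36  0.18] turn [-0.041 -0.023  0.006] F [ 1.53 -1.26 -2.2 ]
(array([1.]),)
ball -0.013793761845517867 -0.10380745238835007 -0.1321044588093093
```

```bash
python3 -m jog '[[[0.8,-0.6,0.1],[-0.02,-0.012,0.003],0],[[0.8,-0.6,0.1],[-0.02,-0.012,0.003],0],[[0.8,-0.2,0],[0,0,0],0],[[0.4,0,0],[0,0,0],0],[[0,0,0],[0,0,0],0]]'; python3 - <<'E'
from look import *
look();b=seq(10);fit(b);print(b[:,1:].mean(0))
B=pin-.055*ys;B[2]=.225
T=target(yaw,0);delta(B-T.apply(OFF),T)
s=cv2.imread('pics/last_scene.png')[115:215,330:463];t=cv2.imread('pics/last_top.png')[130:230,220:353];w=snap('wrist','w9')
r=lambda i:cv2.resize(i,(400,300),interpolation=cv2.INTER_CUBIC)
cv2.imwrite('pics/c.png',np.vstack([np.hstack([r(s),r(t)]),np.hstack([r(cv2.imread('pics/w9.png')[150:400,120:520]),np.zeros((300,400,3),np.uint8)])]))
E
```

```text
time_s: 16.08
eef_pos: [0.4866, 0.0923, 0.214]
eef_rot: [-0.551, 0.554, 0.441, -0.44]
wrist_force: [-0.2, -1.0, -2.7]
opening: 0.102
top far tab 14 max z [0.2459 0.249 ] expected top 0.2441
scene collars 6 depth-xyz [0.5619 0.0744 0.2358] ray@z [0.5546 0.0811 0.2271] exp [0.5665 0.0741 0.2271]
scene far tab 37 max z [0.2419 0.2458] expected top 0.2441
scene near 6 max z [0.2344 0.2386] expected top 0.2441Traceback (most recent call last):
  File "<stdin>", line 2, in <module>
  File "swing.py", line 17, in seq
    t=ctrl.get_obs()['time_s'];c=imaging.camera('wrist');out.append((t,*ball(c)))
                                                                        ~~~~^^^
  File "swing.py", line 13, in ball
    k=1+np.argmax(st[1:,4]);y,z=plane(c,np.array([ce[k][0]]),np.array([ce[k][1]]));return y[0],z[0]
        ~~~~~~~~~^^^^^^^^^^
    return _wrapfunc(a, 'argmax', axis=axis, out=out, **kwds)
    return bound(*args, **kwds)
ValueError: attempt to get argmax of an empty sequence
```

```bash
python3 - <<'E'
from look import *
B=pin-.055*ys;B[2]=.225
T=target(yaw,0);delta(B-T.apply(OFF),T)
for i in range(7):
    c=imaging.camera('scene');y,r=masks(c['frame']);
    o=[]
    for m in(y,r):
        m=m.copy();m[:,:355]=0;m[:130]=0;m[205:]=0;m[:,420:]=0;v,u=np.nonzero(m)
        if len(u):Y,Z=plane(c,np.array([u.mean()]),np.array([v.mean()]));o+=[len(u),Y[0].round(4),Z[0].round(4)]
    print(round(pose()[2]['time_s'],2),o)
cv2.imwrite('pics/last_scene.png',c['frame'][:,:,::-1])
s=cv2.imread('pics/last_scene.png')[115:215,330:463];t=cv2.imread('pics/last_top.png')[130:230,220:353];w=snap('wrist','w9')
r=lambda i:cv2.resize(i,(400,300),interpolation=cv2.INTER_CUBIC)
cv2.imwrite('pics/c.png',np.vstack([np.hstack([r(s),r(t)]),np.hstack([r(cv2.imread('pics/w9.png')),np.zeros((300,400,3),np.uint8)])]))
E
```

```text
t 16.2333 pos [0.4864 0.0915 0.2136] shift cm [ 0.83  0.12 -0.02] turn [ 0.003  0.002 -0.002] F [-0.91  0.01 -2.39]
16.28 [15, np.float64(0.0066), np.float64(-0.113), 1, np.float64(-0.0145), np.float64(-0.0956)]
16.33 [14, np.float64(0.0059), np.float64(-0.1131), 1, np.float64(-0.0145), np.float64(-0.0956)]
16.38 [15, np.float64(0.0066), np.float64(-0.1136)]
16.43 [15, np.float64(0.0068), np.float64(-0.115)]
16.48 [15, np.float64(0.0069), np.float64(-0.116), 1, np.float64(-0.0145), np.float64(-0.0956)]
16.53 [14, np.float64(0.0066), np.float64(-0.1165), 1, np.float64(-0.0145), np.float64(-0.0956)]
16.58 [12, np.float64(0.0068), np.float64(-0.1171), 2, np.float64(-0.0124), np.float64(-0.0963)]
```

View pics/c.png

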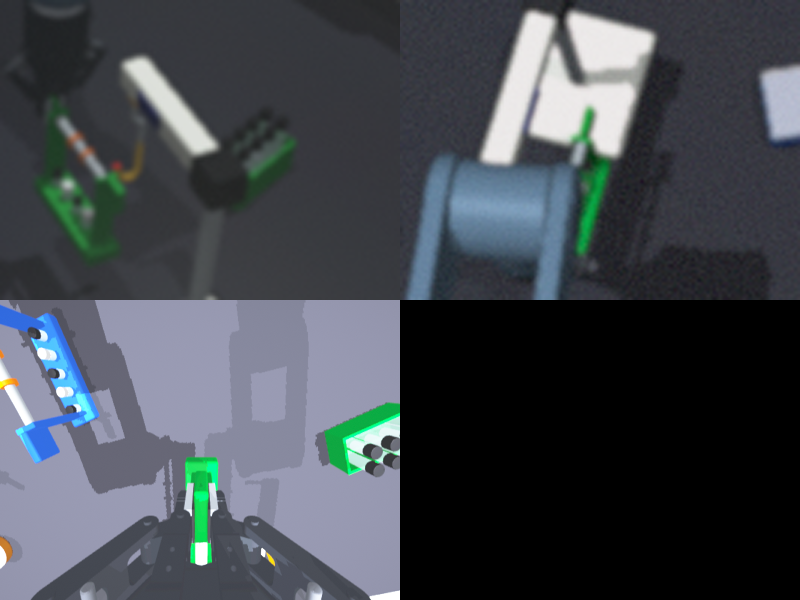

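The hook is hanging still, with its red point at crop (117,167). The carrier is level and parallel to the arm, and its collars are at crop (72,140) and (87,155). I'll check the along-bar alignment in the same image.

```bash
python3 - <<'E'
from look import *
c=dict(np.load('pics/last_scene.npz'))
p0,R0,o=pose();B=p0+R0.apply(OFF);print('FK xs,ys,z',(B-pin)@xs,(B-pin)@ys,B[2])
f=lambda u,v,z:(lambda X:(((X-pin)@xs).round(4),((X-pin)@ys).round(4)))(ray(c,330+u/3.0,115+v/3.0,z))
k=133/400*3
for n,u,v,z in(('ball',117,167,.280-.0993),('ca',72,140,B[2]+.004),('cb',87,155,B[2]+.004)):print(n,f(u*k,v,z))
for dz in (0,):
    S=pin+.0017*ys
    for y,z in((-.002,.215),):
        T=target(yaw,0);Bt=S+(y)*ys*1;Bt[2]=z;delta(Bt-T.apply(OFF),T)
E
```

```text
FK xs,ys,z -0.0003178222507900595 -0.06326763441926114 0.22620462349126594
ball (np.float64(0.0009), np.float64(-0.011))
ca (np.float64(-0.0149), np.float64(-0.0663))
cb (np.float64(0.0155), np.float64(-0.0621))
t 16.6333 pos [0.4862 0.0914 0.2133] shift cm [ 6.31  1.09 -0.04] turn [ 0.002  0.001 -0.002] F [-0.52 -0.41 -2.16]
```

```bash
python3 -m jog '[[[0.5,0.2,0],[0,0,0],0],[[0.8,0.3,0],[0,0,0],0],[[0.8,0.3,0],[0,0,0],0],[[0.8,0.3,0],[0,0,0],0],[[0.8,0.2,0],[0,0,0],0],[[0.7,0.2,0],[0,0,0],0],[[0.5,0,0],[0,0,0],0],[[0.3,0,0],[0,0,0],0],[[0,0,0],[0,0,0],0]]'; python3 - <<'E'
from look import *
p0,R0,o=pose();B=p0+R0.apply(OFF);print('FK xs,ys,z',(B-pin)@xs,(B-pin)@ys,B[2])
T=target(yaw,0);Bt=pin+.0005*ys;Bt[2]=.207;delta(Bt-T.apply(OFF),T)
E
```

```text
time_s: 17.38
eef_pos: [0.4988, 0.1488, 0.1956]
eef_rot: [-0.552, 0.554, 0.44, -0.441]
wrist_force: [0.5, 0.0, -2.6]
opening: 0.108
FK xs,ys,z -0.0009924963162023695 -0.004481705970969741 0.20831664908473946
t 17.3833 pos [0.4988 0.1488 0.1956] shift cm [ 0.52  0.12 -0.1 ] turn [ 0.001  0.002 -0.002] F [ 0.47  0.03 -2.56]
```

```bash
python3 -m jog '[[[0.2,0.1,-0.05],[0,0,0],0],[[0.2,0,-0.05],[0,0,0],0],[[0,0,0],[0,0,0],0],[[0,0,0],[0,0,0],0]]'; cat > st.py <<'E'
from look import *
def st(n=4,y=.0005,z=None):
    p0,R0,o=pose();B=p0+R0.apply(OFF);print('FK xs,ys,z',((B-pin)@xs).round(4),((B-pin)@ys).round(4),B[2].round(4))
    fs=[]
    for i in range(n):
        c=imaging.camera('scene');m=masks(c['frame']);r=[];fs.append(ctrl.get_obs()['wrist_force'])
        for q in m:
            q=q.copy();q[:,:355]=0;q[:130]=0;q[205:]=0;q[:,420:]=0;v,u=np.nonzero(q);r.append((len(u),u.mean().round(1),v.mean().round(1)) if len(u) else 0)
        print(r)
    cv2.imwrite('pics/last_scene.png',c['frame'][:,:,::-1]);print('F mean',np.mean(fs,0).round(2),np.std(fs,0).round(2))
    T=target(yaw,0);Bt=pin+y*ys;Bt[2]=z or B[2];delta(Bt-T.apply(OFF),T)
E
python3 - <<'E'
from st import *
st(6)
s=cv2.imread('pics/last_scene.png')[130:210,330:430];cv2.imwrite('pics/d.png',cv2.resize(s,(700,560),interpolation=cv2.INTER_CUBIC))
E
```

```text
time_s: 17.72
eef_pos: [0.501, 0.1527, 0.1947]
eef_rot: [-0.552, 0.554, 0.44, -0.441]
wrist_force: [-0.7, -0.6, -3.0]
opening: 0.102
FK xs,ys,z 0.0003 -0.0001 0.2075
[(7, np.float64(372.3), np.float64(173.3)), (1, np.float64(368.0), np.float64(170.0))]
[(7, np.float64(371.7), np.float64(173.4)), (1, np.float64(368.0), np.float64(170.0))]
[(7, np.float64(372.3), np.float64(173.4)), (2, np.float64(368.5), np.float64(170.0))]
[(8, np.float64(372.0), np.float64(173.4)), (3, np.float64(368.7), np.float64(170.3))]
[(8, np.float64(372.8), np.float64(172.1)), (2, np.float64(368.5), np.float64(170.0))]
[(9, np.float64(372.9), np.float64(172.1)), (2, np.float64(368.5), np.float64(170.0))]
F mean [ 0.17  0.06 -2.57] [0.41 0.68 0.42]
t 18.0167 pos [0.501  0.1527 0.1947] shift cm [ 0.09 -0.01  0.03] turn [ 0.001  0.003 -0.002] F [ 0.52  0.45 -2.49]
```

View pics/d.png

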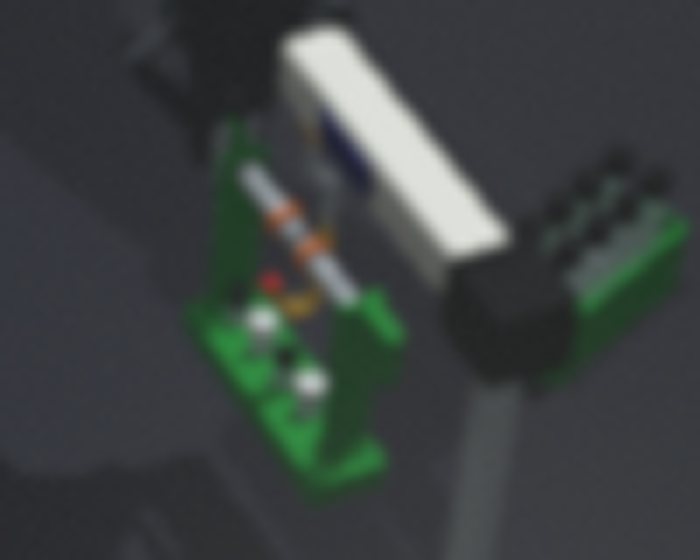

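The bar is above the bowl and inside the mouth: red point at (272,283), bowl at (300,303), wire between the collars at (285,215) and (313,247). Lowering now.

```bash
python3 -m jog '[[[0.05,0.2,0],[0,0,0],0],[[0,0.4,0],[0,0,0],0],[[0,0.4,0],[0,0,0],0],[[0,0.4,0],[0,0,0],0],[[0,0.4,0],[0,0,0],0],[[0,0.4,0],[0,0,0],0],[[0,0.4,0],[0,0,0],0],[[0,0.2,0],[0,0,0],0],[[0,0.1,0],[0,0,0],0],[[0,0,0],[0,0,0],0],[[0,0,0],[0,0,0],0]]'; python3 - <<'E'
from st import *
st(6,.0015)
E
```

```text
time_s: 18.93
eef_pos: [0.5004, 0.1528, 0.1615]
eef_rot: [-0.553, 0.553, 0.44, -0.442]
wrist_force: [-0.2, -0.0, -2.4]
opening: 0.109
FK xs,ys,z -0.0003 -0.0002 0.1741
[(6, np.float64(372.3), np.float64(170.8)), 0]
[(6, np.float64(372.2), np.float64(170.8)), 0]
[(3, np.float64(373.3), np.float64(170.7)), (1, np.float64(368.0), np.float64(170.0))]
[(3, np.float64(373.3), np.float64(170.7)), (1, np.float64(368.0), np.float64(170.0))]
[(2, np.float64(372.5), np.float64(171.5)), (1, np.float64(368.0), np.float64(170.0))]
[(2, np.float64(372.5), np.float64(171.5)), (1, np.float64(368.0), np.float64(170.0))]
F mean [-0.3  -0.14 -2.61] [0.44 0.68 0.43]
t 19.2333 pos [0.5005 0.1529 0.1618] shift cm [ 0.18  0.03 -0.02] turn [-0.     0.002 -0.003] F [-0.12 -0.62 -2.54]
```

```bash
python3 -m jog '[[[0.07,0.1,0],[0,0,0],0],[[0.07,0.1,0],[0,0,0],0],[[0,0.1,0],[0,0,0],0],[[0,0.1,0],[0,0,0],0],[[0,0,0],[0,0,0],0]]'; python3 - <<'E'
from st import *
st(5,.0015)
E
python3 -m jog '[[[0,0.1,0],[0,0,0],0],[[0,0.1,0],[0,0,0],0],[[0,0,0],[0,0,0],0],[[0,0,0],[0,0,0],0]]'; python3 - <<'E'
from st import *
st(5,.0015)
E
```

```text
time_s: 19.65
eef_pos: [0.5011, 0.1545, 0.1578]
eef_rot: [-0.552, 0.554, 0.44, -0.441]
wrist_force: [-0.0, -0.2, -2.5]
opening: 0.106
FK xs,ys,z 0.0 0.0015 0.1705
[(3, np.float64(373.3), np.float64(170.7)), (1, np.float64(368.0), np.float64(170.0))]
[(1, np.float64(375.0), np.float64(170.0)), (1, np.float64(368.0), np.float64(170.0))]
[(1, np.float64(375.0), np.float64(170.0)), (1, np.float64(368.0), np.float64(170.0))]
[(1, np.float64(375.0), np.float64(170.0)), (2, np.float64(368.0), np.float64(169.5))]
[(2, np.float64(373.0), np.float64(172.0)), (1, np.float64(368.0), np.float64(170.0))]
F mean [-0.39 -0.34 -2.5 ] [0.52 0.42 0.55]
t 19.9 pos [0.5013 0.1544 0.1581] shift cm [0.02 0.03 0.02] turn [ 0.001  0.002 -0.002] F [ 0.38  0.11 -1.95]
time_s: 20.23
eef_pos: [0.5014, 0.1544, 0.156]
eef_rot: [-0.552, 0.554, 0.44, -0.441]
wrist_force: [0.5, 1.3, -2.1]
opening: 0.107
FK xs,ys,z 0.0003 0.0015 0.1688
[(8, np.float64(373.1), np.float64(170.4)), (2, np.float64(367.5), np.float64(170.0))]
[(2, np.float64(375.0), np.float64(169.5)), (1, np.float64(368.0), np.float64(170.0))]
[(2, np.float64(375.0), np.float64(170.5)), (1, np.float64(368.0), np.float64(170.0))]
[(2, np.float64(375.0), np.float64(170.5)), (1, np.float64(368.0), np.float64(170.0))]
[(2, np.float64(375.0), np.float64(170.5)), (1, np.float64(368.0), np.float64(170.0))]
F mean [ 0.17 -0.09 -2.73] [0.39 0.24 0.71]
t 20.4833 pos [0.5015 0.1544 0.1561] shift cm [ 0.02 -0.    0.04] turn [ 0.002  0.002 -0.002] F [-0.4  -0.15 -1.73]
```

```bash
python3 -m jog '[[[0,0.1,0],[0,0,0],0],[[0,0.1,0],[0,0,0],0],[[0,0,0],[0,0,0],0],[[0,0,0],[0,0,0],0]]'; python3 - <<'E'
from st import *
st(6,.0015)
E
python3 -m jog '[[[0,0.1,0],[0,0,0],0],[[0,0.05,0],[0,0,0],0],[[0,0,0],[0,0,0],0],[[0,0,0],[0,0,0],0]]'; python3 - <<'E'
from st import *
st(6,.0015)
E
```

```text
time_s: 20.82
eef_pos: [0.5015, 0.1544, 0.154]
eef_rot: [-0.552, 0.554, 0.44, -0.441]
wrist_force: [-0.4, 0.4, -2.7]
opening: 0.11
FK xs,ys,z 0.0004 0.0015 0.1668
[(4, np.float64(373.8), np.float64(169.5)), 0]
[(4, np.float64(375.0), np.float64(169.0)), 0]
[(2, np.float64(375.0), np.float64(169.5)), 0]
[(2, np.float64(375.0), np.float64(170.5)), 0]
[(2, np.float64(375.0), np.float64(170.5)), 0]
[(1, np.float64(375.0), np.float64(171.0)), 0]
F mean [ 0.14 -0.06 -2.17] [0.58 0.38 0.77]
t 21.1167 pos [0.5016 0.1544 0.1541] shift cm [ 0.01 -0.    0.05] turn [ 0.002  0.002 -0.002] F [ 1.11 -0.35 -1.37]
time_s: 21.45
eef_pos: [0.5016, 0.1544, 0.1525]
eef_rot: [-0.552, 0.554, 0.441, -0.441]
wrist_force: [0.7, 0.1, -2.7]
opening: 0.107
FK xs,ys,z 0.0005 0.0016 0.1653
[(4, np.float64(375.0), np.float64(168.8)), (1, np.float64(368.0), np.float64(170.0))]
[(4, np.float64(375.0), np.float64(168.8)), (1, np.float64(368.0), np.float64(170.0))]
[(3, np.float64(375.0), np.float64(168.7)), (1, np.float64(368.0), np.float64(170.0))]
[(3, np.float64(375.0), np.float64(168.7)), (1, np.float64(368.0), np.float64(170.0))]
[(1, np.float64(375.0), np.float64(171.0)), (1, np.float64(368.0), np.float64(170.0))]
[(3, np.float64(373.0), np.float64(170.7)), (1, np.float64(368.0), np.float64(170.0))]
F mean [ 0.11 -0.44 -2.51] [0.38 0.31 0.27]
t 21.75 pos [0.5017 0.1544 0.1525] shift cm [ 0.01 -0.01  0.06] turn [ 0.002  0.002 -0.002] F [ 0.13  0.05 -2.63]
```

```bash
python3 -m jog '[[[0,0.1,0],[0,0,0],0],[[0,0,0],[0,0,0],0],[[0,0,0],[0,0,0],0],[[0,0,0],[0,0,0],0]]'; python3 - <<'E'
from st import *
st(6,.0015)
E
python3 -m jog '[[[0,0.1,0],[0,0,0],0],[[0,0,0],[0,0,0],0],[[0,0,0],[0,0,0],0],[[0,0,0],[0,0,0],0]]'; python3 - <<'E'
from st import *
st(6,.0015)
E
```

```text
time_s: 22.08
eef_pos: [0.502, 0.1544, 0.1518]
eef_rot: [-0.552, 0.554, 0.441, -0.441]
wrist_force: [0.3, -0.1, -2.3]
opening: 0.108
FK xs,ys,z 0.0009 0.0017 0.1648
[(4, np.float64(375.0), np.float64(168.8)), 0]
[(4, np.float64(375.0), np.float64(169.0)), 0]
[(5, np.float64(375.0), np.float64(168.2)), 0]
[(3, np.float64(375.0), np.float64(168.7)), 0]
[(3, np.float64(375.0), np.float64(169.7)), 0]
[(5, np.float64(375.0), np.float64(169.0)), 0]
F mean [ 0.22 -0.05 -2.09] [0.55 0.38 0.45]
t 22.3833 pos [0.502  0.1544 0.1518] shift cm [-0.   -0.02  0.09] turn [ 0.003  0.002 -0.002] F [-0.46 -0.42 -2.15]
time_s: 22.72
eef_pos: [0.5025, 0.1545, 0.1513]
eef_rot: [-0.552, 0.554, 0.441, -0.44]
wrist_force: [-0.5, 0.5, -1.3]
opening: 0.109
FK xs,ys,z 0.0013 0.0019 0.1644
[(2, np.float64(375.0), np.float64(171.5)), 0]
[(2, np.float64(375.0), np.float64(171.5)), 0]
[(1, np.float64(375.0), np.float64(171.0)), 0]
[(2, np.float64(375.0), np.float64(171.5)), 0]
[(1, np.float64(375.0), np.float64(171.0)), 0]
[(2, np.float64(375.0), np.float64(171.5)), 0]
F mean [-0.53  0.41 -1.17] [0.73 0.42 0.2 ]
t 23.0167 pos [0.5024 0.1545 0.1512] shift cm [-0.02 -0.04  0.13] turn [ 0.004  0.002 -0.001] F [-0.19  0.83 -1.14]
```

```bash
python3 -m jog '[[[0,0.05,0.03],[0,0,0],0],[[0,0.05,0],[0,0,0],0],[[0,0,0],[0,0,0],0],[[0,0,0],[0,0,0],0]]'; python3 - <<'E'
from st import *
st(6,.0015)
E
```

```text
time_s: 23.35
eef_pos: [0.5027, 0.1546, 0.1508]
eef_rot: [-0.551, 0.555, 0.442, -0.44]
wrist_force: [-0.8, 0.1, -0.4]
opening: 0.108
FK xs,ys,z 0.0015 0.0021 0.1639
[(4, np.float64(375.0), np.float64(170.0)), 0]
[(5, np.float64(375.0), np.float64(170.0)), 0]
[(4, np.float64(375.0), np.float64(170.0)), 0]
[(4, np.float64(375.0), np.float64(170.0)), 0]
[(5, np.float64(375.0), np.float64(169.8)), 0]
[(3, np.float64(375.0), np.float64(170.7)), 0]
F mean [-1.1   0.2  -0.11] [0.45 0.37 0.32]
t 23.65 pos [0.5027 0.1546 0.1507] shift cm [-0.03 -0.05  0.15] turn [ 0.005  0.002 -0.001] F [-1.31  0.67  0.12]
```

```bash
python3 -m jog '[[[0,0,0.06],[0,0,0],0],[[0,0,0.04],[0,0,0],0],[[0,0,0],[0,0,0],0],[[0,0,0],[0,0,0],0]]'; python3 - <<'E'
from st import *
st(6,.0015);print(ctrl.get_obs()['torque'])
E
```

```text
time_s: 23.98
eef_pos: [0.5021, 0.1547, 0.1508]
eef_rot: [-0.551, 0.555, 0.442, -0.439]
wrist_force: [-0.1, 0.2, 0.2]
opening: 0.104
FK xs,ys,z 0.0008 0.002 0.1641
[(2, np.float64(375.0), np.float64(171.5)), 0]
[(1, np.float64(375.0), np.float64(171.0)), 0]
[(1, np.float64(375.0), np.float64(171.0)), 0]
[(1, np.float64(375.0), np.float64(171.0)), 0]
[(2, np.float64(375.0), np.float64(169.5)), 0]
[(1, np.float64(375.0), np.float64(171.0)), 0]
F mean [-0.05 -0.12 -0.32] [0.51 0.55 0.47]
t 24.2833 pos [0.5021 0.1547 0.1508] shift cm [-0.03 -0.06  0.09] turn [ 0.006  0.002 -0.001] F [ 0.81 -0.47 -0.34]
[ 0.01113632  0.08914276 -0.00917247]
```

The hook now carries the carrier's full weight (wrist force about 0), so I'll open the fingers gently.

```bash
python3 -m jog '[[[0,0,0],[0,0,0],0.85],[[0,0,0],[0,0,0],0.95],[[0,0,0],[0,0,0],1.05],[[0,0,0],[0,0,0],1.15],[[0,0,0],[0,0,0],1.3],[[0,0,0],[0,0,0],1.6],[[0,0,0],[0,0,0],2],[[0,0,0],[0,0,0],2.5],[[0,0,0],[0,0,0],3],[[0,0,0],[0,0,0],3.5],[[0,0,0],[0,0,0],3.5]]'; python3 - <<'E'
from st import *
print(pose()[2]['wrist_force'])
from look import *
for i in range(2): look()
c=snap('wrist','w10')
s=cv2.imread('pics/last_scene.png')[130:210,330:430];cv2.imwrite('pics/e.png',np.hstack([cv2.resize(s,(400,320),interpolation=cv2.INTER_CUBIC),cv2.resize(cv2.imread('pics/w10.png')[80:400,120:520],(400,320))]))
E
```

```text
time_s: 25.2
eef_pos: [0.5026, 0.1547, 0.1512]
eef_rot: [-0.551, 0.555, 0.442, -0.439]
wrist_force: [-0.2, 0.4, 0.5]
opening: 0.413
[-0.24836919  0.36550536  0.52517009]
top collars 4 depth-xyz [0.5851 0.1289 0.1738] ray@z [0.587  0.1302 0.1645] exp [0.5824 0.1364 0.1645]
top far tab 18 max z [0.1826 0.1867] expected top 0.1815
scene collars 9 depth-xyz [0.5856 0.1365 0.1721] ray@z [0.5797 0.1424 0.1645] exp [0.5824 0.1364 0.1645]
scene far tab 28 max z [0.1794 0.1836] expected top 0.1815
scene near 25 max z [0.178  0.1837] expected top 0.1815
top collars 3 depth-xyz [0.5873 0.1291 0.1771] ray@z [0.59   0.1309 0.1645] exp [0.5824 0.1364 0.1645]
top far tab 17 max z [0.1817 0.1847] expected top 0.1815
scene collars 10 depth-xyz [0.5856 0.1371 0.1718] ray@z [0.58   0.1428 0.1645] exp [0.5824 0.1364 0.1645]
scene far tab 29 max z [0.1787 0.1832] expected top 0.1815
scene near 24 max z [0.1772 0.1838] expected top 0.1815
```

View pics/e.png

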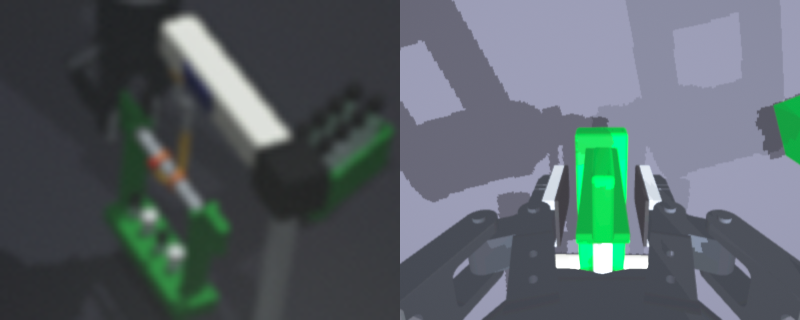

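The carrier is hanging level, with the hook between its collars and the tab free and centred between the open fingers. Now I'll withdraw straight up, then back.

```bash
python3 -m jog '[[[0,-0.3,0],[0,0,0],3.5],[[0,-0.6,0],[0,0,0],3.5],[[0,-0.8,0.1],[0,0,0],3.5],[[0,-0.8,0.2],[0,0,0],3.5],[[0,-1,0.5],[0,0,0],3.5],[[0,-1.5,1],[0,0,0],3.5],[[0,-1.5,1.5],[0,0,0],3.5],[[0,-1.5,1.5],[0,0,0],3.5],[[0,-1,1.5],[0,0,0],3.5],[[0,0,1],[0,0,0],3.5],[[0,0,0],[0,0,0],3.5]]'; python3 - <<'E'
from swing import *
# motion of the hanging carrier: top-cam & scene-cam green region
for i in range(8):
    r=[]
    for n,(x,y,w,hh) in(('scene',(340,145,48,60)),):
        c=imaging.camera(n);f=c['frame'][y:y+hh,x:x+w];h=cv2.cvtColor(f,cv2.COLOR_RGB2HSV)
        m=(h[...,0]>45)&(h[...,0]<78)&(h[...,1]>110)&(h[...,2]>35);v,u=np.nonzero(m);r+=[len(u),u.mean().round(2)+x,v.mean().round(2)+y]
    print(round(pose()[2]['time_s'],2),r)
def tz(c):
    h=cv2.cvtColor(c['frame'],cv2.COLOR_RGB2HSV);m=(h[...,0]>45)&(h[...,0]<78)&(h[...,1]>110)&(h[...,2]>35)&(c['depth']>0)
    v,u=np.nonzero(m);d=c['depth'][v,u];p=(np.linalg.inv(c['K'])@np.vstack([u*d,v*d,d])-c['t'][:,None]).T@c['R']-pin
    X,Y,Z=p@xs,p@ys,p[:,2]+.28
    for s in(-1,1):
        k=(abs(s*X-.082)<.015)&(abs(Y)<.02)&(abs(Z-.16)<.04);print('tab',s,k.sum(),'y',np.median(Y[k]).round(4),'z90',np.percentile(Z[k],90).round(4) if k.any() else 0)
tz(c);c=snap('top','t9');tz(c);print(pose()[0])
E
```

```text
time_s: 26.37
eef_pos: [0.427, 0.1722, 0.2524]
eef_rot: [-0.55, 0.556, 0.444, -0.437]
wrist_force: [-0.8, -0.5, -0.7]
opening: 0.413
26.42 [322, np.float64(368.24), np.float64(184.92000000000002)]
26.47 [320, np.float64(367.92), np.float64(184.92000000000002)]
26.52 [314, np.float64(367.94), np.float64(185.04)]
26.57 [315, np.float64(367.82), np.float64(184.86)]
26.62 [321, np.float64(368.07), np.float64(184.94)]
26.67 [325, np.float64(368.09), np.float64(184.91)]
26.72 [316, np.float64(368.15), np.float64(185.0)]
26.77 [317, np.float64(368.39), np.float64(184.99)]
tab -1 28 y 0.0001 z90 0.1859
tab 1 25 y 0.0017 z90 0.1823
tab -1 40 y -0.0007 z90 0.1867
tab 1 20 y 0.0034 z90 0.1826
[0.42841507 0.17140392 0.25062665]
```

```bash
python3 -c "
from bench import ctrl
print(ctrl.hand_in())"
```

```text
the job is handed in; nothing more can be done
None
```

The green carrier is hanging on the hook by the middle of its bar, between the two orange collars, and I handed the job in at about 26.8 s.

- **Steadying:** I closed the open fingers slowly round the swinging hook without squeezing it. The swing fell from 0.39 rad to about 0.015 rad, and I saw no clear contact force in the sampled wrist readings, whose noise is about 1 N.
- **Hanging:** I gripped the near tab and brought the bar in over the red point. I then lowered it in steps of about 1 to 2 mm, and felt the bowl roughly 10 mm below its fully-up position. The wrist load went from about -2.6 N to about -0.3 N, roughly zero within the noise, before I opened the fingers gently and withdrew.
- **Last checks:** Over 0.35 s the carrier's image shifted by less than 0.6 pixel (about 2 mm). The two tab tops differed by about 4 mm over 164 mm, a tilt of about 0.02 rad, which is about the depth noise. The robot was clear of everything.
- **Less certain:** The scene camera's ray estimate of the collar position was 6 to 15 mm off the position computed from the arm, because only 5 to 10 pixels were usable. I relied on hand-read pixels instead, which agreed to about 1 mm along the bar, and the final view showed the wire between the collars. I did not re-measure the tube rack, bottle and tip box at the end, but the arm did not go near them.

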